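# Turn the pyramid computer to the pointer and push its drive module home

## Robot

A 6-joint arm with a two-finger parallel gripper is mounted at the origin on the work surface. World frame = base frame: x ahead of the robot, y to its left, z up, the work surface at z = 0. Lengths are in mm, angles in rad, forces in N, time in s.
With the tool pointing down it reaches from about 350 to 975 mm from the base axis. Payload 7.1 kg.
Tool frame: the origin (TCP) lies at the very end of the fingers, on their centre line; the grasp point (between the pads) lies 19 mm behind it; z points along the fingers, y is the line along which they close (so a half turn about z gives the same grasp; the last joint's range is limited). The gripper opens to 88 mm and grips with 3 to 60 N. Pads are 20 mm wide; open, the fingers measure 115 mm over their backs; the gripper's body (75 mm by 178 mm) begins 61 mm behind the grasp point.
Start: joints at [1.166, 0.423, 1.63, -0, 1.089, -0.019], TCP at [235.155, 579.057, 222.675] pointing down, gripper open.
Joint ranges: [-3, 3], [-0.9, 2.11], [0.09, 2.58], [-1.31, 4.45], [0.11, 2.69], [-2.54, 2.54]. Speed limits (rad/s): [2.39, 2.39, 3.01, 3.14, 3.14, 3.14].

## Interface

Orientations are given as a rotation vector (axis times angle).
In Python, from workcell import sensors, imaging, close_job gives the robot as it stands. The module is installed in compiled form; this text tells all that it offers.
- The arm moves only by the tool servo_tool, never from a script. Its argument "steps" is a list of rows, each a list of 3 entries, a list of its own where there are three numbers: the shift along the world's x, y, z in m, then the turn, a rotation vector about the world's x, y, z in degrees, then the opening, from -1 (shut) to 1 (fully open). A call has exactly 8 rows; each row shifts and turns the commanded pose from where the row before left it; what a row does not reach is not made up. A row lasts 1/12 s, in which the tool goes at most 41.7 mm and 7.16 degrees, less where a joint would pass 70% of its speed; a pose out of reach is approached as far as the arm can. A call is refused whole if a number of a shift passes 0.0417 or a number of a turn 7.16, either way. A call with a gripper value outside its range is refused whole. The fingers move at their own pace and stop on an object; the grip force is fixed at half the most. Time passes only in rows, so rows that do not move let the fingers close, or fill a call up. It gives the time, the measured TCP pose, the force, the opening and the grip force at its end, in the units of the state.
- sensors.get_obs(): the state, without advancing time (a new reading comes with each control period).
- imaging.get_image(name): name is "scene" or "top" or "wrist"; returns a dict with "color" (384x512x3 uint8, blue, green, red), "range_z" (384x512 float32, mm along the optical axis (not along the pixel's ray), 0 where there is no reading), "vertical_fov" (degrees; the focal length in pixels is half the picture's height over the tangent of half this angle, whatever the lens; pixels are square), "cx", "cy" (the principal point, pixels), "k1" (the pictures are not rectified: a ray, as slopes to the right and down, at radius r is drawn at 1 + k1 r^2 times it, then the intrinsics apply), "rvec" (rotation vector, rad) and "tvec" (3), from world to camera coordinates, as OpenCV has them; the wrist camera has in their place "tool_from_camera" (4x4, takes a point from camera to tool coordinates, whose origin is the TCP and whose axes are the flange's). Camera axes: x right, y down, z forward; pixel columns grow to the right and rows downward; lengths in mm; the calibration is good to about 2 mm. A picture is of the moment at which its call begins: read the wrist's pose just before it.
- close_job(): hands the job in; it is judged then, once.
The state is a dict: "t": time; "qpos": joint angles; "qvel": joint speeds; "joint_torque": joint torques, N m; "ee_pos": TCP position; "orientation": TCP orientation; "ft_force": force on the tool from outside, world axes, zero at the start; "moment": the same for the moment, N m; "width": finger opening in mm; "grasp_force": force on a finger pad.
Only numpy, scipy, OpenCV 4.12 (cv2) and the standard library are available. Lean on these libraries where they do the work, as an engineer would, in place of code of your own. Each camera call takes 0.05 s, during which the arm holds its last target. There are 200 camera calls.

## Task

Push the stiff turntable round by the tabs on its rim until the drive module sticking out of the black pyramid case lines up with the fixed pointer on the foot. Then press the module gently into its sloping bay until it is fully home against its stop, and leave it so, still facing the pointer. Push neither the case nor, before it is lined up, the module, and leave the jar, the network box and the screwdriver where they are.

Things in the scene. Friction and masses are not known exactly. Their poses are not given: they have to be found in the camera images.
- hub (a point): Centre of the top face of the grey turntable disc (radius 125 mm, heights 18 to 34 mm), on its upright axis, 34 mm above the bench; turns with the disc. Its own -x axis is the level direction in which the module points, z is up. Below the disc is a fixed dark foot of radius 90 mm.
- tab (a point): Middle of one of the six equal grey tabs that stick out level from the disc's rim, 139 mm from its axis, 26 mm above the bench. Tabs reach to radius 152 mm, are 16 mm wide (tangentially) and 14 mm thick (heights 19 to 33 mm), bare bench below. Seen from above they lie 30, 90, 150, 210, 270 and 330 degrees from the module's direction (this one 150 degrees clockwise of it).
- case_top (a point): Tip of the square pyramid case fixed on the disc: black with a clear tip, 164 mm square at its foot, 88 mm high, its tip 122 mm above the bench. On the turntable axis; turns with the disc.
- pointer (a point): Top of the small upright nib (10 x 6 mm, 26 mm high) at the end of the fixed aluminium pointer, 185 mm from the turntable axis; point height 26 mm. A flat strip 18 mm wide and 6 mm thick joins it to the foot. The foot never moves during a run. The module is lined up when, seen from above, it points from the hub at this nib.
- turntable (a joint): Turning angle of the disc in rad, from above counter-clockwise positive: 0 when the module points at the pointer, and again at each full turn (2 pi = 6.283). No stops either way. It is stiff (dry friction about 0.4 N m, some 3 N at the tabs) and stays where it is left.
- module_face (a point): Centre of the outer face of the sprung push pad (white, 36 mm wide level x 24 mm x 6 mm thick) on the end of the drive module, which stands out of a black collar 46 x 34 mm. Its z axis points out of the bay: outward and 45 degrees up; y is level. At module joint 0 it is 63 mm from the turntable axis, 54 mm above the hub and 22 mm out of the collar; 6 mm out when home, pad free.
- module (a joint): How far the module has slid into its bay along its sloping axis, in m (not counting the pad's give): starts at 0 to 0.003, is home at 0.016 against a hard stop. It slides in with about 6 N along its axis and stays where it is left. Its push pad gives under load by about 1 mm per 7 N, at most 3 mm, then is hard, and springs back when released.
- jar_mid (a point): Centre of a clear jar of radius 30 mm, 75 mm high, with a black cap, standing on the bench (bystander, leave alone).
- switchbox_mid (a point): Centre of a flat black network box 75 x 120 x 28 mm lying on the bench (bystander, leave alone).
- driver_grip (a point): Middle of the handle of a screwdriver lying on the bench to the left of the turntable (seen from the robot) (bystander, leave alone).

How it is judged (in metres and radians):
On the way, in this order (a step that is already met when the one before it is completed fails the run):
1. the module lines up with the pointer and the turntable stands still (y of pointer in the frame of hub between -0.0185 and 0.0185 m and x of pointer in the frame of hub below 0 m and velocity of joint turntable between -0.05 and 0.05 rad/s), for 0.3 s.
2. the module has been pushed home (y of pointer in the frame of hub between -0.0185 and 0.0185 m and x of pointer in the frame of hub below 0 m and value of joint module above 0.0142 m), for 0.2 s.
At the end, for the whole second after the job is handed in: The module points at the pointer (the nib lies within 18.5 mm of the module's centre line seen from above, about 5.7 degrees), is at least 14.2 mm in of its 16 mm, the turntable is at rest and the bystanders are within 30 mm of where they were (all of step 2 and velocity of joint turntable between -0.05 and 0.05 rad/s and distance of each of jar_mid, switchbox_mid, driver_grip from where it was at the start of the episode below 0.03 m); the robot touches nothing.
It fails at once if the case is pushed (over 6 N) (contact force between any of the fingers, the arm and case above 6 N).
It fails at once if the module is pushed (over 2 N) while it does not line up with the pointer (contact force between anything else and module above 2 N and not (y of pointer in the frame of hub between -0.0185 and 0.0185 m and x of pointer in the frame of hub below 0 m)).
It fails at once if the module is pressed with more than 40 N (contact force between anything else and module above 40 N).
It fails at once if a bystander is moved by more than 30 mm (distance of any of jar_mid, switchbox_mid, driver_grip from where it was at the start of the episode above 0.03 m).
It also fails if it takes over 72 s, if anything falls off the work surface, if the arm or the gripper's body presses on something with over 40 N, if the wrist force passes 120 N, or if a joint passes its speed limit or range.

## Working session

There is one attempt and no reset: what is moved stays moved. The work goes in short steps, Python scripts to look and compute and a tool call to move; the robot and the scene stay as the last step left them, time stands still between calls to the robot, and variables do not carry over. Pictures are saved under pics/ and viewed, at most 10 in all, crops included, and the job is handed in when it is done.

Besides the shell and the picture viewer there is one more tool, called after "Emit:" by a JSON object that holds its "method" and its "body". servo_tool: Moves the arm, as the interface text tells. Its arguments: {"type":"object","properties":{"steps":{"type":"array"}},"required":["steps"]}

```bash
mkdir -p pics; cat > h.py <<'E'
import numpy as np, cv2
from workcell import sensors, imaging
def cam(im):
    f=192/np.tan(np.radians(im["vertical_fov"])/2)
    return f,im["cx"],im["cy"],im["k1"],cv2.Rodrigues(np.array(im["rvec"],float))[0],np.array(im["tvec"],float).ravel()
def rays(im,uv):
    f,cx,cy,k1,R,t=cam(im)
    d=(np.atleast_2d(uv).astype(float)-[cx,cy])/f; s=d.copy()
    for _ in range(20): s=d/(1+k1*(s**2).sum(1,keepdims=True))
    return -R.T@t, np.c_[s,np.ones(len(s))]@R
def onplane(im,uv,z):
    c,d=rays(im,uv); return c+d*((z-c[2])/d[:,2:])
def cloud(im):
    v,u=np.mgrid[0:384,0:512]; c,d=rays(im,np.c_[u.ravel(),v.ravel()])
    return (c+d*im["range_z"].reshape(-1,1)).reshape(384,512,3)
def proj(im,P):
    f,cx,cy,k1,R,t=cam(im); p=np.atleast_2d(P)@R.T+t; s=p[:,:2]/p[:,2:]
    return s*(1+k1*(s**2).sum(1,keepdims=True))*f+[cx,cy]
E
python3 - <<'E'
from h import *
import pickle
o=sensors.get_obs();print(o)
I={n:imaging.get_image(n) for n in("scene","top")}
pickle.dump(I,open("i0.pkl","wb"))
for n in I:
    im=I[n];print(n,{k:v for k,v in im.items() if k not in("color","range_z")}, rays(im,[[256,192]]))
cv2.imwrite("pics/a.png",cv2.resize(I["top"]["color"],(800,600)))
cv2.imwrite("pics/b.png",cv2.resize(I["scene"]["color"],(800,600)))
E
```

```text
{'t': 0.0, 'qpos': array([ 1.16601865e+00,  4.23868923e-01,  1.63069582e+00,  2.79243739e-05,
        1.08857781e+00, -1.89526592e-02]), 'qvel': array([ 0.00061586,  0.0015168 ,  0.00290839,  0.00221252, -0.00088114,
       -0.00038039]), 'joint_torque': array([ 1.83883065e-03, -5.44651365e+01, -2.73660904e+01,  6.46299915e-02,
        2.28585204e-02, -1.36753438e-04]), 'ee_pos': array([234.9238889 , 578.56527316, 221.88187156]), 'orientation': array([-6.02253146e-01, -3.08296778e+00,  2.37170820e-03]), 'ft_force': array([-0.50776654,  0.32162133,  0.01405518]), 'moment': array([-0.00716506, -0.02327487,  0.01125299]), 'grasp_force': 0.0, 'width': 87.91279377593163}
scene {'vertical_fov': 42.06776391918681, 'cx': 251.1270973430302, 'cy': 184.3863262754996, 'k1': 0.028153469844537475, 'rvec': array([ 0.98515304,  2.54872865, -0.96310627]), 'tvec': array([ 465.11933372, -204.52804323, 1952.59967116])} (array([1299.82934881,  766.30458922, 1339.41559324]), array([[-0.43500068, -0.47892804, -0.76271234]]))
top {'vertical_fov': 46.521715474454915, 'cx': 254.30449178367718, 'cy': 189.96094423948037, 'k1': 0.03902002180610826, 'rvec': array([ 2.12138805, -2.17277001,  0.17615708]), 'tvec': array([ -24.12092257,  588.98614072, 1510.97485111])} (array([ 352.05303888,  -17.95565227, 1583.11962464]), array([[ 0.14717445, -0.01670395, -0.98898731]]))
```

View pics/a.png

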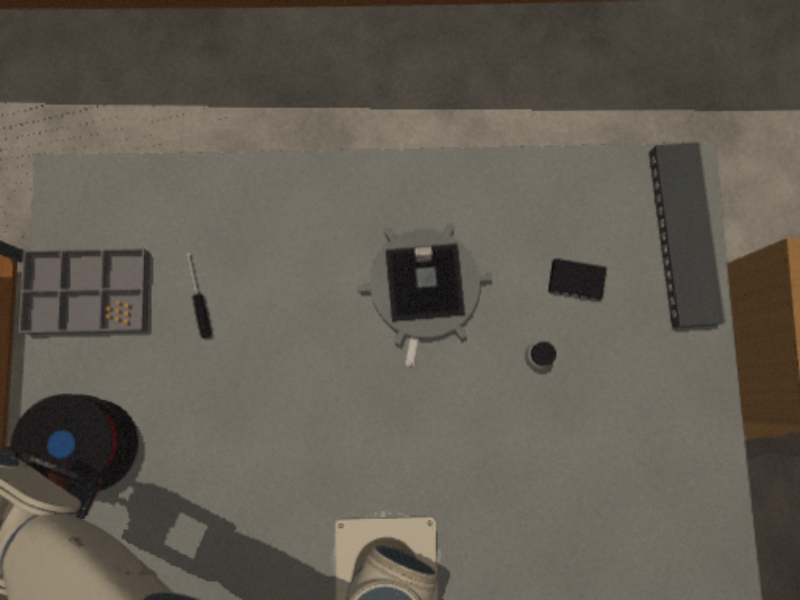

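View pics/b.png

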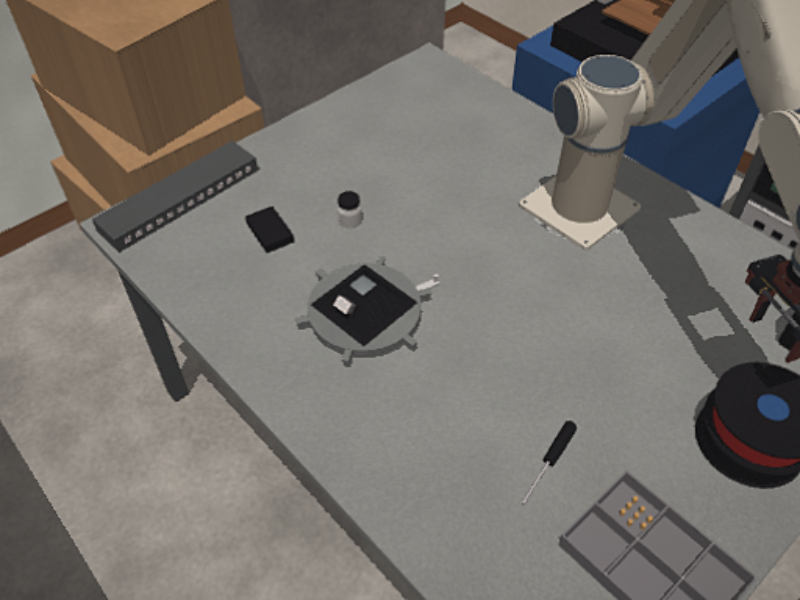

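The top view shows the turntable at about (425,284), with the white module at (424,253) pointing away from the robot. The pointer is at (411,355), towards the robot. The jar (541,355) and the box (577,280) are to the right and the screwdriver (201,315) to the left.

```bash
python3 - <<'E'
from h import *
import pickle
I=pickle.load(open("i0.pkl","rb"))
im=I["top"]; c=cloud(im); col=im["color"]; hsv=cv2.cvtColor(col,cv2.COLOR_BGR2HSV)
s=512/800
hub0=onplane(im,[[425*s,284*s]],34)[0];print("hub0",hub0)
print("bench z",[c[int(y*s),int(x*s),2].round(1) for x,y in((300,400),(500,450),(300,200),(600,200))])
r=np.hypot(*(c[...,:2]-hub0[:2]).transpose(2,0,1)); z=c[...,2]
m=(z>24)&(z<45)&(r<190); P=c[m]
# disc circle fit: iterative using outer edge points at angle bins (median radius)
h=hub0[:2].copy()
for _ in range(10):
    a=np.arctan2(*(P[:,:2]-h).T[::-1]); rr=np.hypot(*(P[:,:2]-h).T)
    b=((a+np.pi)/(2*np.pi)*72).astype(int)%72
    mx=np.array([rr[b==k].max() if (b==k).any() else 0 for k in range(72)]); an=(np.arange(72)+.5)*np.pi/36-np.pi
    ok=(mx>115)&(mx<133)
    A=np.c_[np.cos(an),np.sin(an),np.ones(72)][ok]; q=np.linalg.lstsq(A,mx[ok],rcond=None)[0]; h=h+q[:2]
print("hub",h,"R",q[2],"z med",np.median(P[:,2]))
print(np.c_[np.degrees(an),mx][mx>133].round(0).tolist())
rr=np.hypot(*(c[...,:2]-h).transpose(2,0,1))
tab=((rr>133)&(rr<165)&(z>12)&(z<45)).astype(np.uint8)
n,l,st,ce=cv2.connectedComponentsWithStats(tab)
for k in range(1,n):
    p=c[l==k]; d=p[:,:2].mean(0)-h; print("tab",st[k,4],p.mean(0).round(1),np.degrees(np.arctan2(d[1],d[0])).round(1),np.hypot(*d).round(1))
w=(col.min(2)>120)&(rr<260)
n,l,st,ce=cv2.connectedComponentsWithStats(w.astype(np.uint8))
for k in range(1,n):
    if st[k,4]<8: continue
    p=c[l==k]; p=p[p[:,2].argsort()]; d=p.mean(0)[:2]-h; print("white",st[k],ce[k].round(1),p.mean(0).round(1),"zmin/max",p[0,2].round(1),p[-1,2].round(1),"ang",np.degrees(np.arctan2(d[1],d[0])).round(1),np.hypot(*d).round(1), "far",np.hypot(*(p[:,:2]-h).T).max().round(1))
for n_,(x,y) in dict(jar=(541,355),box=(577,280),drv=(203,315)).items(): print(n_,onplane(im,[[x*s,y*s]],30 if n_!="jar" else 75).round(0))
crop=cv2.resize(col[130:245,220:330],None,fx=5,fy=5,interpolation=cv2.INTER_CUBIC);cv2.imwrite("pics/c.png",crop)
E
```

```text
hub0 [ 617.70754105 -101.35157016   34.        ]
bench z [np.float64(-9.1), np.float64(-5.2), np.float64(5.6), np.float64(1.5)]
hub [ 623.94905552 -100.14416132] R 123.70255586505732 z med 35.26092124892307
[[-147.0, 152.0], [-142.0, 151.0], [-88.0, 150.0], [-83.0, 151.0], [-27.0, 150.0], [-22.0, 150.0], [33.0, 150.0], [37.0, 150.0], [92.0, 151.0], [97.0, 151.0], [152.0, 152.0], [157.0, 149.0], [168.0, 189.0]]
tab 23 [ 751.1 -162.1   33.3] -26.0 141.4
tab 23 [741.7 -20.9  31.2] 33.9 142.0
tab 26 [ 632.8 -241.8   30.8] -86.4 141.9
tab 27 [613.2  41.7  32. ] 94.3 142.2
tab 1 [534.1  38.2  12.1] 123.0 164.9
tab 27 [ 505.7 -179.5   31.5] -146.1 142.4
tab 26 [496.  -37.4  32.9] 153.9 142.5
tab 1 [482.1 -63.   12.9] 165.3 146.7
tab 2 [469.6 -69.7  12.8] 168.8 157.3
white [266 159  10   4  34] [270.2 160.4] [681.3 -94.3  93.9] zmin/max 84.8 103.9 ang 5.9 57.6 far 66.4
white [259 216   8  18  85] [262.9 224.8] [469.2 -66.    6.7] zmin/max -4.1 28.7 ang 167.5 158.5 far 189.5
jar [[ 449. -345.   75.]]
box [[ 620. -445.   30.]]
drv [[560. 396.  30.]]
```

View pics/c.png

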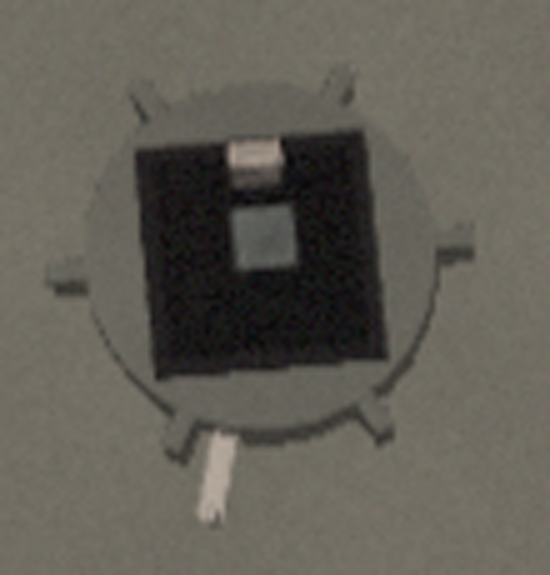

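Emit:
{"method": "servo_tool", "body": {"steps": [[[0.0156,-0.0243,0],[0,0,-6.25],-1],[[0.0156,-0.0243,0],[0,0,-6.25],-1],[[0.0156,-0.0243,0],[0,0,-6.25],-1],[[0.0156,-0.0243,0],[0,0,-6.25],-1],[[0.0156,-0.0243,0],[0,0,-6.25],-1],[[0.0156,-0.0243,0],[0,0,-6.25],-1],[[0.0156,-0.0243,0],[0,0,-6.25],-1],[[0.0156,-0.0243,0],[0,0,-6.25],-1]]}}

```text
t: 0.77
ee_pos: [360.3, 383.2, 222.4]
orientation: [-1.856, -2.535, 0.001]
ft_force: [-0.4, -0.1, 0.3]
width: 38.2
grasp_force: 0.0
```

Emit:
{"method": "servo_tool", "body": {"steps": [[[0.0156,-0.0243,0],[0,0,-6.25],-1],[[0.0156,-0.0243,0],[0,0,-6.25],-1],[[0.0156,-0.0243,0],[0,0,-6.25],-1],[[0.0156,-0.0243,0],[0,0,-6.25],-1],[[0.0156,-0.0243,0],[0,0,-6.25],-1],[[0.0156,-0.0243,0],[0,0,-6.25],-1],[[0.0156,-0.0243,0],[0,0,-6.25],-1],[[0.0156,-0.0243,0],[0,0,-6.25],-1]]}}

```text
t: 1.43
ee_pos: [485.1, 188.9, 222.5]
orientation: [-2.753, -1.513, 0.001]
ft_force: [-0.8, 0.5, 0.3]
width: 0.5
grasp_force: 0.0
```

Emit:
{"method": "servo_tool", "body": {"steps": [[[0.0156,-0.0243,0],[0,0,-6.25],-1],[[0.0156,-0.0243,0],[0,0,-6.25],-1],[[0.0156,-0.0243,0],[0,0,-6.25],-1],[[0.0156,-0.0243,0],[0,0,-6.25],-1],[[0.0156,-0.0243,0],[0,0,-6.25],-1],[[0.0156,-0.0243,0],[0,0,-6.25],-1],[[0.0156,-0.0243,0],[0,0,-6.25],-1],[[0.0156,-0.0243,0],[0,0,-6.25],-1]]}}

```text
t: 2.1
ee_pos: [609.9, -5.5, 222.3]
orientation: [-3.135, -0.208, 0.001]
ft_force: [0.6, 0.6, -1.0]
width: 0.5
grasp_force: 0.0
```

Emit:
{"method": "servo_tool", "body": {"steps": [[[0.0156,-0.0243,0],[0,0,-6.25],-1],[[0.0156,-0.0243,0],[0,0,-6.25],-1],[[0.0156,-0.0243,0],[0,0,-6.25],-1],[[0.0156,-0.0243,0],[0,0,-6.25],-1],[[0.0156,-0.0243,0],[0,0,-6.25],-1],[[0.0156,-0.0243,0],[0,0,-6.25],-1],[[0.0156,-0.0243,0],[0,0,-6.25],-1],[[0.0156,-0.0243,0],[0,0,-6.25],-1]]}}

```text
t: 2.77
ee_pos: [734.6, -199.8, 222.0]
orientation: [2.929, -1.137, -0.002]
ft_force: [-0.0, 0.7, -0.3]
width: 0.5
grasp_force: 0.0
```

```bash
cat >> h.py <<'E'
def tool():
    o=sensors.get_obs(); R=cv2.Rodrigues(np.array(o["orientation"],float))[0]
    h=np.array([623.5,-100]); d=o["ee_pos"][:2]-h
    print("t",round(o["t"],2),"pos",o["ee_pos"].round(1),"yaw x",np.degrees(np.arctan2(R[1,0],R[0,0])).round(1),"z",R[:,2].round(3),"theta",np.degrees(np.arctan2(d[1],d[0])).round(1),"r",np.hypot(*d).round(1),"F",o["ft_force"].round(1),"q",o["qpos"].round(2))
    return o,R
E
python3 -c "
from h import *
tool()"
```

```text
t 2.77 pos [ 734.6 -199.8  222. ] yaw x -42.4 z [-0.001  0.    -1.   ] theta -41.9 r 149.3 F [-0.   0.7 -0.3] q [-0.28  0.63  1.29  0.    1.23  2.03]
```

Emit:
{"method": "servo_tool", "body": {"steps": [[[0,0,-0.026],[0,0,0],-1],[[0,0,-0.026],[0,0,0],-1],[[0,0,-0.026],[0,0,0],-1],[[0,0,-0.026],[0,0,0],-1],[[0,0,-0.026],[0,0,0],-1],[[0,0,-0.026],[0,0,0],-1],[[0,0,-0.026],[0,0,0],-1],[[0,0,-0.026],[0,0,0],-1]]}}

```text
t: 3.43
ee_pos: [733.8, -198.4, 12.9]
orientation: [2.932, -1.129, -0.002]
ft_force: [-0.5, 1.0, 1.1]
width: 0.1
grasp_force: 0.0
```

```bash
python3 -c "
from h import *
tool()
th=np.radians(-42+4*np.arange(46)); p=149*np.c_[np.cos(th),np.sin(th)]
d=np.diff(p.round(1),axis=0)/1000
for k in range(0,45,8): print(th[k]*57.3, [[[round(a,4),round(b,4),0],[0,0,4],-1] for a,b in d[k:k+8].tolist()])
"
```

```text
t 3.43 pos [ 733.8 -198.4   12.9] yaw x -42.1 z [-0.001  0.    -1.   ] theta -41.7 r 147.8 F [-0.5  1.   1.1] q [-0.28  0.86  1.38  0.    0.91  2.03]
-42.00309377849553 [[[0.0067, 0.008, 0], [0, 0, 4], -1], [[0.0061, 0.0084, 0], [0, 0, 4], -1], [[0.0055, 0.0088, 0], [0, 0, 4], -1], [[0.0049, 0.0092, 0], [0, 0, 4], -1], [[0.0043, 0.0095, 0], [0, 0, 4], -1], [[0.0035, 0.0098, 0], [0, 0, 4], -1], [[0.0029, 0.01, 0], [0, 0, 4], -1], [[0.0021, 0.0101, 0], [0, 0, 4], -1]]
-10.000736613927508 [[[0.0015, 0.0103, 0], [0, 0, 4], -1], [[0.0007, 0.0104, 0], [0, 0, 4], -1], [[0.0, 0.0104, 0], [0, 0, 4], -1], [[-0.0007, 0.0104, 0], [0, 0, 4], -1], [[-0.0015, 0.0103, 0], [0, 0, 4], -1], [[-0.0021, 0.0101, 0], [0, 0, 4], -1], [[-0.0029, 0.01, 0], [0, 0, 4], -1], [[-0.0035, 0.0098, 0], [0, 0, 4], -1]]
22.001620550640517 [[[-0.0043, 0.0095, 0], [0, 0, 4], -1], [[-0.0049, 0.0092, 0], [0, 0, 4], -1], [[-0.0055, 0.0088, 0], [0, 0, 4], -1], [[-0.0061, 0.0084, 0], [0, 0, 4], -1], [[-0.0067, 0.008, 0], [0, 0, 4], -1], [[-0.0072, 0.0075, 0], [0, 0, 4], -1], [[-0.0077, 0.0069, 0], [0, 0, 4], -1], [[-0.0082, 0
[... 212 characters left out ...]
0.0032, 0], [0, 0, 4], -1], [[-0.0101, 0.0025, 0], [0, 0, 4], -1], [[-0.0103, 0.0018, 0], [0, 0, 4], -1], [[-0.0103, 0.0011, 0], [0, 0, 4], -1]]
86.00633487977657 [[[-0.0104, 0.0004, 0], [0, 0, 4], -1], [[-0.0104, -0.0004, 0], [0, 0, 4], -1], [[-0.0103, -0.0011, 0], [0, 0, 4], -1], [[-0.0103, -0.0018, 0], [0, 0, 4], -1], [[-0.0101, -0.0025, 0], [0, 0, 4], -1], [[-0.0099, -0.0032, 0], [0, 0, 4], -1], [[-0.0096, -0.0039, 0], [0, 0, 4], -1], [[-0.0094, -0.0045, 0], [0, 0, 4], -1]]
118.0086920443446 [[[-0.009, -0.0052, 0], [0, 0, 4], -1], [[-0.0086, -0.0059, 0], [0, 0, 4], -1], [[-0.0082, -0.0064, 0], [0, 0, 4], -1], [[-0.0077, -0.0069, 0], [0, 0, 4], -1], [[-0.0072, -0.0075, 0], [0, 0, 4], -1]]
```

Emit:
{"method": "servo_tool", "body": {"steps": [[[0.0067,0.008,0],[0,0,4],-1],[[0.0061,0.0084,0],[0,0,4],-1],[[0.0055,0.0088,0],[0,0,4],-1],[[0.0049,0.0092,0],[0,0,4],-1],[[0.0043,0.0095,0],[0,0,4],-1],[[0.0035,0.0098,0],[0,0,4],-1],[[0.0029,0.01,0],[0,0,4],-1],[[0.0021,0.0101,0],[0,0,4],-1]]}}

```text
t: 4.1
ee_pos: [769.2, -124.9, 13.3]
orientation: [3.129, -0.271, -0.005]
ft_force: [-1.1, -2.5, -0.7]
width: 0.5
grasp_force: 1.5
```

```bash
cat >> h.py <<'E'
def look(name=None):
    o,R=tool(); im=imaging.get_image("top"); c=cloud(im); z=c[...,2]; h=np.array([623.5,-100])
    q=c[...,:2]-h; rr=np.hypot(q[...,0],q[...,1])
    tab=((rr>133)&(rr<165)&(z>18)&(z<45)).astype(np.uint8); n,l,st,ce=cv2.connectedComponentsWithStats(tab)
    for k in range(1,n):
        if st[k,4]>8:
            d=q[l==k].mean(0); print("tab",st[k,4],np.degrees(np.arctan2(d[1],d[0])).round(1),np.hypot(*d).round(1))
    col=im["color"]; w=((col.min(2)>120)&(rr<95)&(z>70)).astype(np.uint8); n,l,st,ce=cv2.connectedComponentsWithStats(w)
    for k in range(1,n):
        if st[k,4]>8:
            d=q[l==k].mean(0); print("white",st[k,4],np.degrees(np.arctan2(d[1],d[0])).round(1),c[l==k].mean(0).round(1))
    if name: cv2.imwrite("pics/"+name,cv2.resize(col[110:260,160:360],None,fx=4,fy=4,interpolation=cv2.INTER_CUBIC))
    return im,c
E
python3 -c "
from h import *
look('d.png')"
```

```text
t 4.1 pos [ 769.2 -124.9   13.3] yaw x -9.9 z [-0.003 -0.001 -1.   ] theta -9.7 r 147.8 F [-1.1 -2.5 -0.7] q [-0.18  0.88  1.32 -0.    0.94  1.57]
tab 25 57.4 141.5
tab 26 -62.6 141.8
white 19 44.8 [673.8 -50.  444. ]
white 20 37.4 [675.5 -60.3 444.2]
white 17 19.9 [690.3 -75.8 434.7]
white 21 -54.8 [ 660.  -151.6  443.6]
white 19 -62.4 [ 655.1 -160.5  444. ]
```

View pics/d.png

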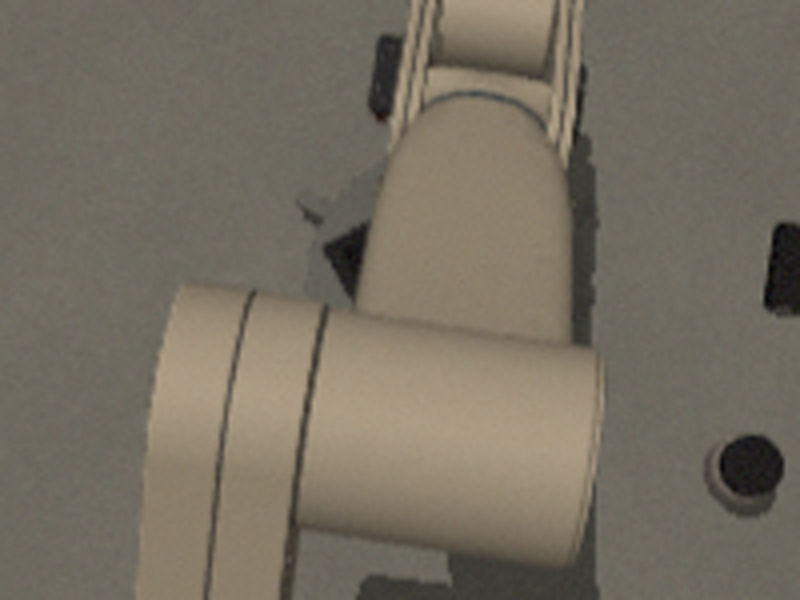

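The arm hides most of it, but two tabs are visible at 57° and −63°. So the disc has turned about 23.5° and the pusher trails its tab by 7°.

Emit:
{"method": "servo_tool", "body": {"steps": [[[0.0015,0.0103,0],[0,0,4],-1],[[0.0007,0.0104,0],[0,0,4],-1],[[0.0,0.0104,0],[0,0,4],-1],[[-0.0007,0.0104,0],[0,0,4],-1],[[-0.0015,0.0103,0],[0,0,4],-1],[[-0.0021,0.0101,0],[0,0,4],-1],[[-0.0029,0.01,0],[0,0,4],-1],[[-0.0035,0.0098,0],[0,0,4],-1]]}}

```text
t: 4.82
ee_pos: [761.4, -43.6, 13.9]
orientation: [3.083, 0.599, -0.001]
ft_force: [-1.0, -4.1, -1.7]
width: 0.4
grasp_force: 1.5
```

Emit:
{"method": "servo_tool", "body": {"steps": [[[-0.0043,0.0095,0],[0,0,4],-1],[[-0.0049,0.0092,0],[0,0,4],-1],[[-0.0055,0.0088,0],[0,0,4],-1],[[-0.0061,0.0084,0],[0,0,4],-1],[[-0.0067,0.008,0],[0,0,4],-1],[[-0.0072,0.0075,0],[0,0,4],-1],[[-0.0077,0.0069,0],[0,0,4],-1],[[-0.0082,0.0064,0],[0,0,4],-1]]}}

```text
t: 5.48
ee_pos: [711.6, 21.5, 14.4]
orientation: [2.798, 1.426, 0.002]
ft_force: [1.9, -1.8, -2.7]
width: 0.3
grasp_force: 1.5
```

Emit:
{"method": "servo_tool", "body": {"steps": [[[-0.0086,0.0059,0],[0,0,4],-1],[[-0.009,0.0052,0],[0,0,4],-1],[[-0.0094,0.0045,0],[0,0,4],-1],[[-0.0096,0.0039,0],[0,0,4],-1],[[-0.0099,0.0032,0],[0,0,4],-1],[[-0.0101,0.0025,0],[0,0,4],-1],[[-0.0103,0.0018,0],[0,0,4],-1],[[-0.0103,0.0011,0],[0,0,4],-1]]}}

```text
t: 6.15
ee_pos: [635.0, 50.2, 14.9]
orientation: [2.297, 2.141, 0.004]
ft_force: [3.1, 2.2, -0.5]
width: 0.2
grasp_force: 1.6
```

```bash
python3 -c "
from h import *
look()"
```

```text
t 6.15 pos [635.   50.2  14.9] yaw x 86.0 z [ 0.003  0.001 -1.   ] theta 85.6 r 150.6 F [ 3.1  2.2 -0.5] q [0.06 0.72 1.69 0.   0.73 0.13]
tab 24 -28.8 142.4
tab 23 31.5 142.3
tab 24 -88.4 142.5
tab 26 -148.7 142.1
tab 13 151.3 138.2
white 15 127.6 [588.6 -54.7  94. ]
```

Emit:
{"method": "servo_tool", "body": {"steps": [[[-0.0104,-0.0001,-0.0005],[0,0,4],-1],[[-0.0104,-0.0009,-0.0005],[0,0,4],-1],[[-0.0103,-0.0016,-0.0005],[0,0,4],-1],[[-0.0103,-0.0022,0],[0,0,4],-1],[[-0.0101,-0.0025,0],[0,0,4],-1],[[-0.0099,-0.0032,0],[0,0,4],-1],[[-0.0096,-0.0039,0],[0,0,4],-1],[[-0.0094,-0.0045,0],[0,0,4],-1]]}}

```text
t: 6.87
ee_pos: [554.5, 31.1, 13.5]
orientation: [1.619, 2.69, 0.002]
ft_force: [1.9, 3.0, 1.5]
width: 0.5
grasp_force: 1.7
```

```bash
python3 -c "
from h import *
look()"
```

```text
t 6.87 pos [554.5  31.1  13.5] yaw x 117.9 z [ 0.002  0.001 -1.   ] theta 117.8 r 148.2 F [1.9 3.  1.5] q [ 0.03  0.64  1.88  0.    0.62 -0.45]
tab 22 3.8 142.3
tab 26 -56.3 142.5
tab 24 63.7 141.9
tab 25 -116.2 141.5
tab 24 -176.2 142.6
white 11 154.6 [572.8 -75.9  92.4]
```

Emit:
{"method": "servo_tool", "body": {"steps": [[[-0.0045,-0.0025,0],[0,0,2],-1],[[-0.0045,-0.0027,0],[0,0,2],-1],[[-0.0044,-0.0028,0],[0,0,2],-1],[[-0.0043,-0.003,0],[0,0,2],-1],[[-0.0042,-0.0031,0],[0,0,2],-1],[[-0.004,-0.0033,0],[0,0,2],-1],[[-0.0038,-0.0033,0],[0,0,2],-1],[[0,0,0],[0,0,0],-1]]}}

```text
t: 7.58
ee_pos: [524.0, 9.8, 13.2]
orientation: [-1.284, -2.867, 0.0]
ft_force: [0.3, -0.3, 1.6]
width: 0.5
grasp_force: 0.0
```

Emit:
{"method": "servo_tool", "body": {"steps": [[[0.0075,0.0065,0],[0,0,0],-1],[[0.0075,0.0065,0],[0,0,0],-1],[[0,0.005,0.01],[0,0,0],-1],[[-0.01,0.01,0.035],[0,0,0],-1],[[-0.02,0.01,0.04],[0,0,0],-1],[[-0.02,0,0.04],[0,0,0],-1],[[-0.02,0,0.04],[0,0,0],-1],[[-0.02,0,0.04],[0,0,0],-1]]}}

```text
t: 8.25
ee_pos: [453.9, 48.0, 208.5]
orientation: [1.281, 2.869, -0.0]
ft_force: [0.8, -0.2, 0.1]
width: 0.5
grasp_force: 0.0
```

```bash
python3 -c "
from h import *
look()"
```

```text
t 8.25 pos [453.9  48.  208.5] yaw x 131.9 z [-0. -0. -1.] theta 138.9 r 225.1 F [ 0.8 -0.2  0.1] q [ 0.08  0.19  2.   -0.    0.95 -0.65]
tab 24 18.4 141.5
tab 23 -41.3 142.4
tab 24 78.6 141.9
tab 26 -101.2 142.1
tab 26 -161.5 142.3
white 10 164.0 [570.5 -84.8  94.9]
```

Emit:
{"method": "servo_tool", "body": {"steps": [[[0.0058,-0.0154,0],[0,0,4.6],-1],[[0.0058,-0.0154,0],[0,0,4.6],-1],[[0.0058,-0.0154,0],[0,0,4.6],-1],[[0.0058,-0.0154,0],[0,0,4.6],-1],[[0.0058,-0.0154,0],[0,0,4.6],-1],[[0.0058,-0.0154,0],[0,0,4.6],-1],[[0.0058,-0.0154,0],[0,0,4.6],-1],[[0.0058,-0.0154,0],[0,0,4.6],-1]]}}

```text
t: 8.97
ee_pos: [502.0, -76.2, 206.9]
orientation: [0.304, 3.126, -0.0]
ft_force: [-0.0, 0.1, -0.2]
width: 0.3
grasp_force: 0.0
```

Emit:
{"method": "servo_tool", "body": {"steps": [[[0,0,0],[-1.11,-5.52,0],-1],[[0,0,0],[-1.11,-5.52,0],-1],[[0,0,0],[-1.11,-5.52,0],-1],[[0,0,0],[-1.11,-5.52,0],-1],[[0,0,0],[-1.11,-5.52,0],-1],[[0,0,0],[-1.11,-5.52,0],-1],[[0,0,0],[-1.11,-5.52,0],-1],[[0,0,0],[-1.11,-5.52,0],-1]]}}

```text
t: 9.63
ee_pos: [499.1, -75.8, 212.6]
orientation: [0.262, 2.505, -0.113]
ft_force: [-0.1, -0.7, 1.0]
width: 0.4
grasp_force: 0.0
```

```bash
python3 -c "
from h import *
im,c=look('e.png')
o=sensors.get_obs(); w=imaging.get_image('wrist'); import pickle; pickle.dump((o,w,im),open('w.pkl','wb'))
cv2.imwrite('pics/f.png',w['color']); print(w['tool_from_camera'],w['vertical_fov'])
"
```

```text
t 9.63 pos [499.1 -75.8 212.6] yaw x 168.5 z [ 0.569 -0.141 -0.81 ] theta 169.0 r 126.7 F [-0.1 -0.7  1. ] q [-0.14  0.09  2.3  -0.49  0.14 -1.03]
tab 23 18.4 141.8
tab 21 -41.4 143.0
tab 24 78.6 141.9
tab 27 -101.2 141.9
tab 18 138.2 139.4
tab 21 -161.0 140.6
white 12 162.6 [570.5 -83.4  95.3]
[[ 7.19557455e-04 -9.65925986e-01 -2.58817451e-01  7.02243201e+01]
 [ 9.99999739e-01  7.09836325e-04  1.31010932e-04  6.61676536e-01]
 [ 5.71711641e-05 -2.58817477e-01  9.65926245e-01 -1.61226023e+02]
 [ 0.00000000e+00  0.00000000e+00  0.00000000e+00  1.00000000e+00]] 67.35564058884587
```

View pics/f.png

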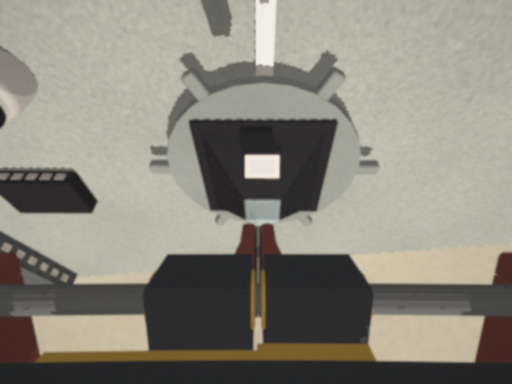

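The wrist view shows the white pad at (262,166), centred on the black case, with the pointer strip straight out at (265,30). The arm reached only about 35° of tilt because q5 is at its limit. I'll measure the pad, then press along its axis with a smaller tilt.

```bash
python3 -c "
from h import *
import pickle
o,w,im=pickle.load(open('w.pkl','rb'))
R=cv2.Rodrigues(np.array(o['orientation'],float))[0]; T=w['tool_from_camera']
f=192/np.tan(np.radians(w['vertical_fov'])/2)
def pts(uv,z):
    d=(uv-[w['cx'],w['cy']])/f; s=d.copy()
    for _ in range(20): s=d/(1+w['k1']*(s**2).sum(1,keepdims=True))
    p=np.c_[s,np.ones(len(s))]*z[:,None]
    return (p@T[:3,:3].T+T[:3,3])@R.T+o['ee_pos']
col=w['color']; h=np.array([623.5,-100])
m=(col.min(2)>150).astype(np.uint8); n,l,st,ce=cv2.connectedComponentsWithStats(m)
for uv in((262,166),(265,30)):
    k=l[uv[1],uv[0]]; v,u=np.where(l==k); P=pts(np.c_[u,v].astype(float),w['range_z'][v,u].astype(float))
    q=P[:,:2]-h; r=np.hypot(*q.T); mn=q.mean(0)
    print(uv,st[k],P.mean(0).round(1),'ang',np.degrees(np.arctan2(mn[1],mn[0])).round(1),'r',r.min().round(1),np.hypot(*mn).round(1),r.max().round(1),'z',np.percentile(P[:,2],[2,50,98]).round(1))
    g=np.linalg.svd(P-P.mean(0),full_matrices=False)[2]; print(g.round(2), np.ptp((P-P.mean(0))@g.T,axis=0).round(1))
b=pts(np.array([[400.,60],[120,60]]),w['range_z'][[60,60],[400,120]].astype(float)); print('bench',b.round(1))
"
```

```text
(262, 166) [245 155  35  23 801] [559.2 -86.8  88.3] ang 168.4 r 47.6 65.6 277.7 z [77.  87.5 95.6]
[[ 0.69 -0.13 -0.71]
 [ 0.18  0.98  0.  ]
 [-0.7   0.13 -0.7 ]] [325.4  36.4  23.1]
(265, 30) [     0      0    512    283 104656] [663.6 -81.8 -14.8] ang 24.4 r 4.1 44.0 1831.6 z [-373.1   -0.5   34.2]
[[ 0.81  0.55 -0.2 ]
 [ 0.53 -0.84 -0.12]
 [ 0.23  0.    0.97]] [1835.9 2136.2  381.9]
bench [[ 523.3   65.    -0.9]
 [ 464.  -221.9   -1.8]]
```

Emit:
{"method": "servo_tool", "body": {"steps": [[[0,0,0],[0.8,3.92,0],-1],[[0,0,0],[0.8,3.92,0],-1],[[0,0,0],[0.8,3.92,0],-1],[[0,0,0],[0.8,3.92,0],-1],[[0.005,-0.001,-0.015],[0,0,0],-1],[[0.005,-0.001,-0.015],[0,0,0],-1],[[0.005,-0.001,-0.015],[0,0,0],-1],[[0,0,0],[0,0,0],-1]]}}

```text
t: 10.4
ee_pos: [515.3, -80.1, 165.6]
orientation: [0.284, 2.77, -0.089]
ft_force: [-0.1, 0.1, -0.4]
width: 0.3
grasp_force: 0.0
```

```bash
python3 -c "
from h import *
tool()"
```

```text
t 10.4 pos [515.3 -80.1 165.6] yaw x 168.6 z [ 0.34  -0.097 -0.936] theta 169.6 r 110.0 F [-0.1  0.1 -0.4] q [-0.15  0.24  2.14 -0.11  0.41 -1.42]
```

Emit:
{"method": "servo_tool", "body": {"steps": [[[0.002,0,-0.01],[0,0,0],-1],[[0.002,0,-0.01],[0,0,0],-1],[[0.002,0,-0.01],[0,0,0],-1],[[0.002,0,-0.01],[0,0,0],-1],[[0.0015,0,-0.01],[0,0,0],-1],[[0,0,-0.0025],[0,0,0],-1],[[0,0,0],[0,0,0],-1],[[0,0,0],[0,0,0],-1]]}}

```text
t: 11.07
ee_pos: [524.5, -80.9, 114.8]
orientation: [0.284, 2.768, -0.093]
ft_force: [0.1, 0.1, 0.1]
width: 0.5
grasp_force: 0.0
```

```bash
python3 -c "
from h import *
o,R=tool()
u=np.array([-.98,.198,0]);n=(u+[0,0,1])/2**.5; E=o['ee_pos']-10*R[:,0]; d=E-np.array([561.2,-87.3,87.8])
print('gap',d@n,'lat',d@np.array([.198,.98,0]),'slope(up)',d@((np.array([0,0,1])-u)/2**.5))
"
```

```text
t 11.07 pos [524.5 -80.9 114.8] yaw x 168.6 z [ 0.342 -0.1   -0.935] theta 169.1 r 100.8 F [0.1 0.1 0.1] q [-0.15  0.36  2.15 -0.18  0.28 -1.35]
gap 41.31752670656128 lat -1.037012442970605 slope(up) 1.87944300710193
```

Emit:
{"method": "servo_tool", "body": {"steps": [[[0.0042,-0.0007,-0.0043],[0.2,0.98,0],-1],[[0.0042,-0.0007,-0.0043],[0.2,0.98,0],-1],[[0.0042,-0.0007,-0.0043],[0.2,0.98,0],-1],[[0.0042,-0.0007,-0.0043],[0.2,0.98,0],-1],[[0.0042,-0.0007,-0.0043],[0.2,0.98,0],-1],[[0.0035,-0.0006,-0.0036],[0,0,0],-1],[[0,0,0],[0,0,0],-1],[[0,0,0],[0,0,0],-1]]}}

```text
t: 11.73
ee_pos: [548.9, -85.1, 89.4]
orientation: [0.292, 2.855, -0.083]
ft_force: [0.4, 1.0, -0.3]
width: 0.6
grasp_force: 0.0
```

```bash
cat >> h.py <<'E'
def gap():
    o,R=tool()
    u=np.array([-.98,.198,0]);n=(u+[0,0,1])/2**.5; E=o['ee_pos']-10*R[:,0]; d=E-np.array([561.2,-87.3,87.8])
    print('gap',d@n,'lat',d@np.array([.198,.98,0]),'slope(up)',d@((np.array([0,0,1])-u)/2**.5),"Fn",o["ft_force"]@n)
E
python3 -c "
from h import *
gap()"
```

```text
t 11.73 pos [548.9 -85.1  89.4] yaw x 168.6 z [ 0.26  -0.083 -0.962] theta 168.7 r 76.1 F [ 0.4  1.  -0.3] q [-0.15  0.44  2.05 -0.12  0.38 -1.41]
gap 5.077968280629737 lat -0.26625218456570227 slope(up) 1.0214805470751043 Fn -0.3745292578384092
```

Emit:
{"method": "servo_tool", "body": {"steps": [[[0.0007,-0.00014,-0.0007],[0,0,0],-1],[[0.0007,-0.00014,-0.0007],[0,0,0],-1],[[0.0007,-0.00014,-0.0007],[0,0,0],-1],[[0.0007,-0.00014,-0.0007],[0,0,0],-1],[[0.0007,-0.00014,-0.0007],[0,0,0],-1],[[0.0007,-0.00014,-0.0007],[0,0,0],-1],[[0.0007,-0.00014,-0.0007],[0,0,0],-1],[[0.0007,-0.00014,-0.0007],[0,0,0],-1]]}}

```text
t: 12.4
ee_pos: [554.5, -86.2, 84.4]
orientation: [0.291, 2.854, -0.083]
ft_force: [-3.0, 0.5, 4.3]
width: 0.6
grasp_force: 2.8
```

Emit:
{"method": "servo_tool", "body": {"steps": [[[0.0007,-0.00014,-0.0007],[0,0,0],-1],[[0.0007,-0.00014,-0.0007],[0,0,0],-1],[[0.0007,-0.00014,-0.0007],[0,0,0],-1],[[0.0007,-0.00014,-0.0007],[0,0,0],-1],[[0,0,0],[0,0,0],-1],[[0,0,0],[0,0,0],-1],[[0,0,0],[0,0,0],-1],[[0,0,0],[0,0,0],-1]]}}

```text
t: 13.07
ee_pos: [557.4, -86.8, 81.5]
orientation: [0.291, 2.854, -0.083]
ft_force: [-3.9, 0.8, 3.3]
width: 0.7
grasp_force: 2.2
```

```bash
python3 -c "
from h import *
gap()"
```

```text
t 13.07 pos [557.4 -86.8  81.5] yaw x 168.6 z [ 0.261 -0.084 -0.962] theta 168.7 r 67.4 F [-3.9  0.8  3.3] q [-0.15  0.47  2.04 -0.12  0.37 -1.41]
gap -6.653312445668545 lat -0.21064249814558322 slope(up) 1.550212568241101 Fn 5.195707753647256
```

Emit:
{"method": "servo_tool", "body": {"steps": [[[0.0007,-0.00014,-0.0007],[0,0,0],-1],[[0.0007,-0.00014,-0.0007],[0,0,0],-1],[[0.0007,-0.00014,-0.0007],[0,0,0],-1],[[0.0007,-0.00014,-0.0007],[0,0,0],-1],[[0.0007,-0.00014,-0.0007],[0,0,0],-1],[[0.0007,-0.00014,-0.0007],[0,0,0],-1],[[0.0007,-0.00014,-0.0007],[0,0,0],-1],[[0,0,0],[0,0,0],-1]]}}

```text
t: 13.73
ee_pos: [562.4, -87.8, 76.4]
orientation: [0.291, 2.854, -0.083]
ft_force: [-3.4, 0.5, 3.2]
width: 0.8
grasp_force: 2.5
```

Emit:
{"method": "servo_tool", "body": {"steps": [[[0.0007,-0.00014,-0.0007],[0,0,0],-1],[[0,0,0],[0,0,0],-1],[[0,0,0],[0,0,0],-1],[[0.0007,-0.00014,-0.0007],[0,0,0],-1],[[0,0,0],[0,0,0],-1],[[0,0,0],[0,0,0],-1],[[0,0,0],[0,0,0],-1],[[0,0,0],[0,0,0],-1]]}}

```text
t: 14.4
ee_pos: [563.4, -88.0, 75.3]
orientation: [0.291, 2.855, -0.083]
ft_force: [-6.5, 2.1, 7.5]
width: 0.6
grasp_force: 4.7
```

```bash
python3 -c "
from h import *
gap()"
```

```text
t 14.4 pos [563.4 -88.   75.3] yaw x 168.6 z [ 0.26  -0.083 -0.962] theta 168.7 r 61.3 F [-6.5  2.1  7.5] q [-0.15  0.49  2.02 -0.12  0.36 -1.41]
gap -15.345988937076688 lat -0.21555668569989672 slope(up) 1.5368752321547543 Fn 10.073993404527496
```

Force has risen to 10 N, which suggests the stop. Another 1 mm to confirm.

Emit:
{"method": "servo_tool", "body": {"steps": [[[0.0007,-0.00014,-0.0007],[0,0,0],-1],[[0,0,0],[0,0,0],-1],[[0,0,0],[0,0,0],-1],[[0,0,0],[0,0,0],-1],[[0,0,0],[0,0,0],-1],[[0,0,0],[0,0,0],-1],[[0,0,0],[0,0,0],-1],[[0,0,0],[0,0,0],-1]]}}

```text
t: 15.07
ee_pos: [563.9, -88.1, 74.8]
orientation: [0.291, 2.855, -0.083]
ft_force: [-9.0, 1.7, 9.6]
width: 0.7
grasp_force: 6.6
```

```bash
python3 -c "
from h import *
gap()"
```

```text
t 15.07 pos [563.9 -88.1  74.8] yaw x 168.6 z [ 0.26  -0.083 -0.962] theta 168.7 r 60.8 F [-9.   1.7  9.6] q [-0.15  0.49  2.02 -0.12  0.36 -1.41]
gap -16.07464056186094 lat -0.20152342612394847 slope(up) 1.5338690510095336 Fn 13.267793268752406
```

Emit:
{"method": "servo_tool", "body": {"steps": [[[0.0005,-0.0001,-0.0005],[0,0,0],-1],[[0,0,0],[0,0,0],-1],[[0,0,0],[0,0,0],-1],[[0.0004,-0.0001,-0.0004],[0,0,0],-1],[[0,0,0],[0,0,0],-1],[[0,0,0],[0,0,0],-1],[[0,0,0],[0,0,0],-1],[[0,0,0],[0,0,0],-1]]}}

```text
t: 15.73
ee_pos: [564.6, -88.2, 74.1]
orientation: [0.292, 2.855, -0.083]
ft_force: [-11.8, 3.0, 14.5]
width: 0.5
grasp_force: 9.2
```

```bash
python3 -c "
from h import *
gap()"
```

```text
t 15.73 pos [564.6 -88.2  74.1] yaw x 168.6 z [ 0.26  -0.084 -0.962] theta 168.7 r 60.1 F [-11.8   3.   14.5] q [-0.15  0.49  2.02 -0.12  0.36 -1.41]
gap -17.01550813445289 lat -0.24202209241394934 slope(up) 1.5010750974283562 Fn 18.89758376487081
```

The stiffness of about 6 N/mm matches the pad spring against the hard stop. Retracting along the axis and checking.

Emit:
{"method": "servo_tool", "body": {"steps": [[[-0.0021,0.0004,0.0021],[0,0,0],-1],[[-0.0042,0.0008,0.0042],[0,0,0],-1],[[-0.007,0.0014,0.007],[0,0,0],-1],[[-0.01,0.002,0.014],[0,0,0],-1],[[-0.01,0.002,0.02],[0,0,0],-1],[[-0.01,0.002,0.025],[0,0,0],-1],[[-0.01,0.002,0.025],[0,0,0],-1],[[-0.01,0.002,0.025],[0,0,0],-1]]}}

```text
t: 16.4
ee_pos: [501.7, -75.6, 197.5]
orientation: [0.291, 2.853, -0.083]
ft_force: [0.8, -0.6, 0.1]
width: 0.7
grasp_force: 0.0
```

Emit:
{"method": "servo_tool", "body": {"steps": [[[0,0,0.01],[0,0,0],-1],[[0,0,0.01],[0,0,0],-1],[[0,0,0],[0,0,0],-1],[[0,0,0],[0,0,0],-1],[[0,0,0],[0,0,0],-1],[[0,0,0],[0,0,0],-1],[[0,0,0],[0,0,0],-1],[[0,0,0],[0,0,0],-1]]}}

```text
t: 17.07
ee_pos: [501.8, -75.7, 215.2]
orientation: [0.291, 2.855, -0.083]
ft_force: [-0.6, 0.1, 0.6]
width: 0.1
grasp_force: 0.0
```

```bash
python3 -c "
from h import *
look()
o=sensors.get_obs(); w=imaging.get_image('wrist')
R=cv2.Rodrigues(np.array(o['orientation'],float))[0]; T=w['tool_from_camera']
f=192/np.tan(np.radians(w['vertical_fov'])/2)
v,u=np.mgrid[0:384,0:512]; uv=np.c_[u.ravel(),v.ravel()].astype(float)
d=(uv-[w['cx'],w['cy']])/f; s=d.copy()
for _ in range(20): s=d/(1+w['k1']*(s**2).sum(1,keepdims=True))
P=((np.c_[s,np.ones(len(s))]*w['range_z'].reshape(-1,1))@T[:3,:3].T+T[:3,3])@R.T+o['ee_pos']
h=np.array([623.5,-100]); r=np.hypot(*(P[:,:2]-h).T); wh=w['color'].reshape(-1,3).min(1)>150
m=wh&(r<80)&(P[:,2]>55)&(P[:,2]<105)&(P[:,0]<580); print('pad',m.sum(),np.median(P[m],0),P[m].mean(0))
m=wh&(r>150)&(r<195)&(P[:,2]>1)&(P[:,0]<480)&(abs(P[:,1]+60)<40); q=np.median(P[m],0)[:2]-h; print('ptr',m.sum(),np.median(P[m],0),np.degrees(np.arctan2(q[1],q[0])))
cv2.imwrite('pics/g.png',w['color'])
"
```

```text
t 17.07 pos [501.8 -75.7 215.2] yaw x 168.6 z [ 0.26  -0.083 -0.962] theta 168.7 r 124.1 F [-0.6  0.1  0.6] q [-0.15  0.15  2.07 -0.07  0.65 -1.46]
tab 22 18.5 142.1
tab 22 -41.4 142.4
tab 24 78.6 141.9
tab 26 -101.4 141.4
white 10 168.5 [579.3 -91.   83.1]
pad 617 [570.86620221 -90.39671839  76.94087929] [570.79356259 -90.15668142  76.851543  ]
ptr 514 [459.80013038 -65.02948482   5.58597285] 167.94139828791432
```

View pics/g.png

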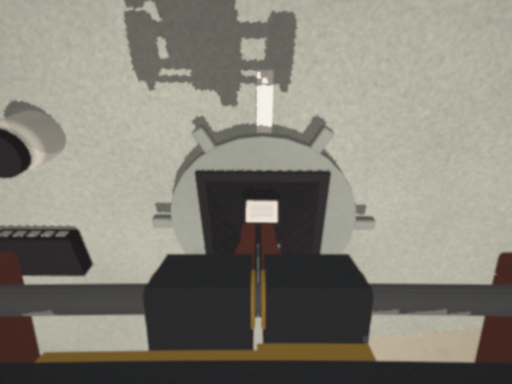

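The wrist view shows the pad at (262,211), in line with the pointer at (264,95). It measures z = 76.9 mm against 76.7 mm expected when home, and the module (168.5°) and pointer (168°) agree. The jar and the box are untouched.

```bash
python3 -c "
from workcell import close_job
print(close_job())"
```

```text
the job is handed in; nothing more can be done
None
```

I turned the turntable until the module faces the pointer (within about 1°), pressed the module home against its stop with about 19 N, and handed the job in; no verdict came back.

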